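# Balance a ballast bar on the balancing stand

### The arm

A 6-joint arm with a two-finger parallel gripper is mounted at the origin on a cart in front of the work surface, level with it; the furniture and walls round the work are solid. World frame = base frame: x ahead of the robot, y to its left, z up, the work surface at z = 0. Lengths are in m, angles in rad, forces in N, time in s.
With the tool pointing down it reaches from about 0.375 to 0.9 m from the base axis. Payload 3.1 kg.
Tool frame: the origin (TCP) lies midway between the tips of the shut fingers; the grasp point (between the pads) lies 19 mm behind it; z points along the fingers, y is the line along which they close (so a half turn about z gives the same grasp; the last joint's range is limited). The gripper opens to 87 mm and grips with 3 to 60 N. Pads are 19 mm wide; open, the fingers measure 117 mm over their backs; the gripper's body (75 mm by 190 mm) begins 51 mm behind the grasp point.
Start: joints at [1.103, 0.527, 1.433, -0, 1.181, -0.178], TCP at [0.179, 0.599, 0.223] pointing down, gripper open.
Joint ranges: [-3.08, 3.08], [-0.75, 2.2], [0.22, 2.44], [-1.43, 4.57], [0, 2.65], [-2.85, 2.85]. Speed limits (rad/s): [2.79, 2.79, 3.14, 3.14, 3.14, 3.14].

### API

Orientations are given as a unit quaternion [x, y, z, w].
In Python, from rig import get_obs, cams, job gives the robot as it stands.
- The arm moves only by the tool servo_tool, never from a script. Its argument "moves" is text: rows parted by semicolons, each of 5 numbers parted by spaces: the shift along the tool's x, y, z in m, then the turn about the tool's z in degrees, then the finger opening in m, from 0 to 0.087. In form: dx dy dz spin claw; .... A call has 1 to 10 rows; each row is the pose to reach, as a shift and turn from the pose commanded when the call began, along the tool's axes at that moment; what a row does not reach only later rows make up. A row lasts 1/12 s, in which the tool goes at most 41.7 mm and 7.16 degrees, less where a joint would pass 70% of its speed; a pose out of reach is approached as far as the arm can. A call with a gripper value outside its range is refused whole. The fingers move at their own pace and stop on an object; "grip_force" is the grip in N (left out, the last holds). Time passes only in rows, so rows that repeat a pose let the fingers close. It gives the time, the measured TCP pose, the force, the opening and the grip force at its end, in the units of the state.
- get_obs(): the state, without advancing time (a new reading comes with each control period).
- cams.camera(name): name is "scene" or "top"; returns the picture (420x560x3 uint8, blue, green, red); there is no depth.
- cams.camera_model(name): a dict with "fx", "fy", "cx", "cy" (pixels), "dist" ([k1, k2, p1, p2, k3] as OpenCV has them; the pictures are not rectified), "R" (3x3) and "t" (3): a world point X has camera coordinates R X + t. Camera axes: x right, y down, z forward; pixel columns grow to the right and rows downward; lengths in m; the calibration is good to about 2 mm. A picture is of the moment at which its call begins. camera_model takes no time and is no camera call.
- job.hand_in(): hands the job in; it is judged then, once.
The state is a dict: "time": time; "q": joint angles; "joint_velocities": joint speeds; "joint_torque": joint torques, N m; "position": TCP position; "tool_rot": TCP orientation; "ft_force": force on the tool from outside, world axes, zero at the start; "moment": the same for the moment, N m; "grip_width": finger opening in m; "grip_force": force on a finger pad.
Only numpy, scipy, OpenCV 4.12 (cv2) and the standard library are available. Lean on these libraries where they do the work, as an engineer would, in place of code of your own. Each camera call takes 0.05 s, during which the arm holds its last target. There are 200 camera calls.

### The job

Somewhere inside the capped aluminium ballast bar a lead slug is glued well off the middle, and nothing outside shows where. Take the bar in the middle and give it a small trial lift just clear of the mat to feel which end is heavy and by how much, set it back down and let go; then take it again at its balance point, lift it level, carry it level to the little plywood balancing stand and lay it in the two notches so that it stays there level by itself when you let go. Do not let it tip on the way or on the stand, and leave the other things on the table where they are.

Things in the scene. Friction and masses are not known exactly. Their poses are not given: they have to be found in the camera images.
- bar_middle (a point): middle (half-way up) of the loose ballast bar: square aluminium tube 25 x 25 x 320 mm, a black plug in each end, both ends alike, lying on the green mat (top 3 mm above the table). x runs along the bar, z up. Mass 0.40 to 0.52 kg. Its balance point (centre of mass) lies on the x axis, 38 to 73 mm from the middle, towards one end or the other, and stays the same through a run.
- stand_rest (a point): fixed plywood stand, base 110 x 80 x 12 mm: point midway between its two upright plates (6 mm thick, at x = -25 and +25 mm; 44 mm free between them) on the level of the notch floors, 73 mm above the table. A bar lies along x, either way round; z up. Notches: 31 mm wide at the floor, 40 mm at the top, cheeks 15 mm high. A bar with its balance point not between the plates tips off.
- spool: bystander: wooden thread spool with dark thread, 25 x 25 x 29 mm, origin under its centre
- paint_pot: bystander: small green paint pot with a white cap, 32 x 32 x 38 mm, origin under its centre
- sanding: bystander: purple sanding block lying flat, 34 x 64 x 10 mm, origin under its centre
- cutters: bystander: red-handled side cutters lying flat, 42 x 110 x 13 mm, origin under its centre

How it is judged:
By the outcome, as a careful person would: the job done as asked, in the order asked, and still so for the second after the job is handed in, with the robot touching nothing.
It also fails if it takes over 58 s, if anything falls off the work surface, if the arm or the gripper's body presses on something with over 40 N, if the wrist force passes 120 N, or if a joint passes its speed limit or range.

## Working session

There is one attempt and no reset: what is moved stays moved. The work goes in short steps, Python scripts to look and compute and a tool call to move; the robot and the scene stay as the last step left them, time stands still between calls to the robot, and variables do not carry over. Pictures are saved under pics/ and viewed, at most 10 in all, crops included, and the job is handed in when it is done.

Besides the shell and the picture viewer there is one more tool, called after "Emit:" by a JSON object that holds its "fn" and its "kwargs", one argument or row to a line. servo_tool: Moves the arm, as the interface text tells. Its arguments: {"type":"object","properties":{"moves":{"type":"string"},"grip_force":{"type":"number"}},"required":["moves"]}

```bash
mkdir -p pics; python3 - <<'E'
from rig import get_obs,cams,job
import cv2
o=get_obs();print({k:o[k] for k in('time','position','tool_rot','ft_force','moment','grip_width')})
for n in('scene','top'):
    cv2.imwrite(f'pics/{n}0.png',cams.camera(n));m=cams.camera_model(n);print(n,m)
E
```

```text
{'time': 0.0, 'position': array([0.17824175, 0.59827375, 0.22155499]), 'tool_rot': array([ 1.44411508e-01,  9.89517116e-01, -1.03762343e-03, -3.43156410e-04]), 'ft_force': array([-0.4024808 , -0.14210183,  0.08095292]), 'moment': array([ 0.00386892, -0.03994366,  0.06273574]), 'grip_width': 0.0871204359933245}
scene {'fx': 523.6361911447799, 'fy': 523.6361911447799, 'cx': 280.3029209653092, 'cy': 208.0502128795207, 'dist': array([-0.1879494,  0.       ,  0.       ,  0.       ,  0.       ]), 'R': array([[ 0.71305629, -0.70100639, -0.01186458],
       [-0.43494291, -0.42902   , -0.79168586],
       [ 0.5498867 ,  0.569677  , -0.61081317]]), 't': array([-0.27770343,  0.38690475,  0.76884536])}
top {'fx': 415.39473060054945, 'fy': 415.39473060054945, 'cx': 278.58355629309597, 'cy': 210.40319596171702, 'dist': array([-0.07122453,  0.        ,  0.        ,  0.        ,  0.        ]), 'R': array([[-9.20712541e-04, -9.99999451e-01, -4.99717049e-04],
       [-9.85687927e-01,  9.91776762e-04, -1.68577363e-01],
       [ 1.68577766e-01,  3.37353770e-04, -9.85688299e-01]]), 't': array([0.15738807, 0.57393568, 0.91531471])}
```

View pics/top0.png

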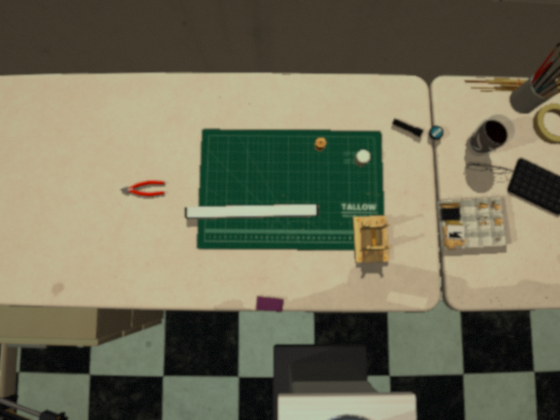

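View pics/scene0.png

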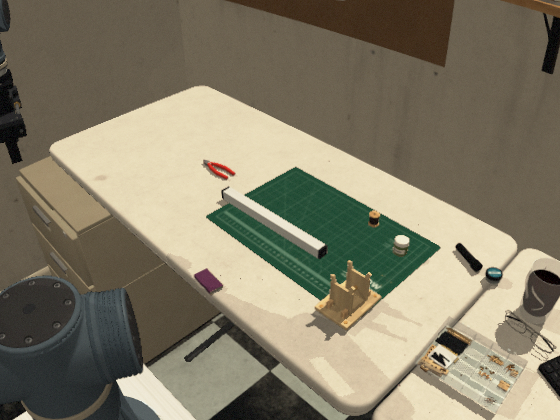

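The top view shows the bar from about (186,212) to (316,210) and the stand at about (372,240). The scene view shows the bar from (225,195) to (325,250) and the stand at (348,295). I'll enlarge both.

```bash
python3 - <<'E'
import cv2
a=cv2.imread('pics/top0.png');b=cv2.imread('pics/scene0.png')
cv2.imwrite('pics/c1.png',cv2.resize(a[190:290,175:335],None,fx=5,fy=5,interpolation=cv2.INTER_CUBIC))
cv2.imwrite('pics/c2.png',cv2.resize(b[180:340,210:400],None,fx=3.7,fy=3.7,interpolation=cv2.INTER_CUBIC))
cv2.imwrite('pics/c3.png',cv2.resize(a[205:285,335:405],None,fx=7,fy=7,interpolation=cv2.INTER_CUBIC))
E
```

```text
(no output)
```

View pics/c1.png

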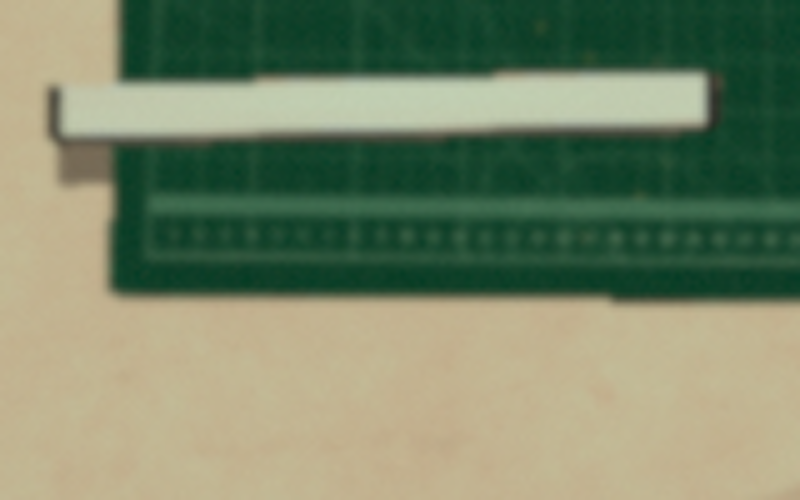

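View pics/c2.png

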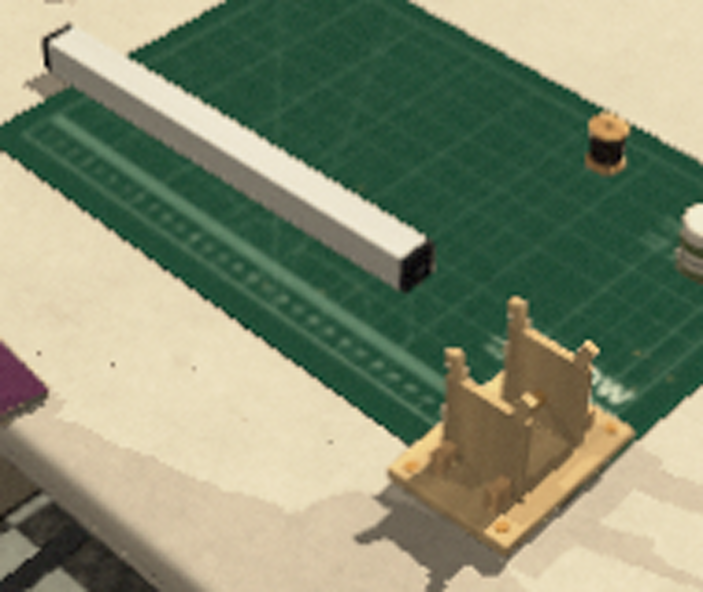

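View pics/c3.png

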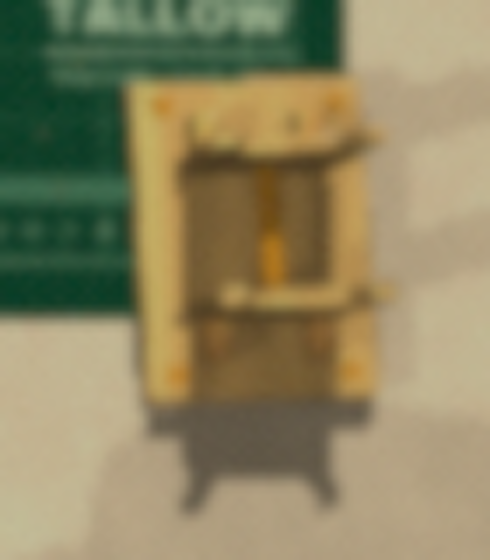

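The crops give these readings:
- **c1:** the bar's top face runs from (51,88)/(51,138) to (713,72)/(716,128).
- **c3:** the stand's base corners are (128,83), (352,73), (378,395) and (148,403). Its plates lie across the image, so the stand's x axis runs roughly along world x.
- **c2:** bar corners, and base corners at (388,470), (503,552) and (635,432).

```bash
cat >h.py <<'E'
import numpy as np,cv2
from rig import cams
def back(n,uv,z):
    m=cams.camera_model(n);K=np.array([[m['fx'],0,m['cx']],[0,m['fy'],m['cy']],[0,0,1]])
    p=cv2.undistortPoints(np.array(uv,float).reshape(-1,1,2),K,m['dist'])[:,0]
    d=np.c_[p,np.ones(len(p))]@m['R']; c=-m['R'].T@m['t']
    return c+d*((z-c[2])/d[:,2])[:,None]
def crop(uv,f,x0,y0): return (np.array(uv,float)+.5)/f-.5+[x0,y0]
E
python3 - <<'E'
from h import *
np.set_printoptions(precision=4,suppress=True)
def rep(s,P):
    print(s);print(P, 'mean',P.mean(0),'sides',np.linalg.norm(P-np.roll(P,-1,0),axis=1))
rep('bar top',back('top',crop([(51,88),(713,72),(716,128),(51,138)],5,175,190),.028))
rep('base top',back('top',crop([(128,83),(352,73),(378,395),(148,403)],7,335,205),.012))
rep('bar scene',back('scene',crop([(70,27),(431,240),(401,262),(45,40)],3.7,210,180),.028))
rep('base scene',back('scene',crop([(388,470),(503,550),(635,430)],3.7,210,180),.012))
# cheek tops z=.088
rep('cheeks scene',back('scene',crop([(517,300),(592,346),(527,400),(455,350)],3.7,210,180),.088))
rep('cheeks top',back('top',crop([(200,125),(375,135),(385,292),(195,305)],7,335,205),.088))
E
```

```text
bar top
[[0.5856 0.3804 0.028 ]
 [0.593  0.0649 0.028 ]
 [0.566  0.064  0.028 ]
 [0.5615 0.3795 0.028 ]] mean [0.5765 0.2222 0.028 ] sides [0.3155 0.027  0.3156 0.0241]
base top
[[ 0.5655 -0.0221  0.012 ]
 [ 0.5688 -0.1     0.012 ]
 [ 0.4582 -0.1043  0.012 ]
 [ 0.4559 -0.0257  0.012 ]] mean [ 0.5121 -0.063   0.012 ] sides [0.078  0.1107 0.0786 0.1097]
bar scene
[[0.584  0.3795 0.028 ]
 [0.5933 0.0672 0.028 ]
 [0.5671 0.0668 0.028 ]
 [0.5628 0.38   0.028 ]] mean [0.5768 0.2234 0.028 ] sides [0.3125 0.0261 0.3132 0.0212]
base scene
[[ 0.457  -0.0252  0.012 ]
 [ 0.458  -0.1026  0.012 ]
 [ 0.5695 -0.1004  0.012 ]] mean [ 0.4948 -0.0761  0.012 ] sides [0.0773 0.1115 0.1353]
cheeks scene
[[ 0.5372 -0.0382  0.088 ]
 [ 0.5377 -0.0867  0.088 ]
 [ 0.4861 -0.087   0.088 ]
 [ 0.4876 -0.0393  0.088 ]] mean [ 0.5122 -0.0628  0.088 ] sides [0.0485 0.0516 0.0477 0.0497]
cheeks top
[[ 0.5401 -0.0309  0.088 ]
 [ 0.5368 -0.0868  0.088 ]
 [ 0.4869 -0.0878  0.088 ]
 [ 0.483  -0.0274  0.088 ]] mean [ 0.5117 -0.0582  0.088 ] sides [0.056  0.0499 0.0605 0.0572]
```

The bar middle is at about (0.577, 0.223), with its axis 91° from world x. The stand is at (0.512, -0.063), axis about 1.3°. Both cameras agree, and the sizes match those given. Next I move over the bar.

Emit:
{"fn": "servo_tool", "kwargs": {
  "moves": "-0.015 -0.007 0 3 0.087; -0.045 -0.022 0 8 0.087; -0.08 -0.04 0 14 0.087; -0.115 -0.058 0 20 0.087; -0.15 -0.075 0 26 0.087; -0.185 -0.093 0 32 0.087; -0.22 -0.11 0 38 0.087; -0.25 -0.125 0 43 0.087; -0.28 -0.14 0 48 0.087; -0.3 -0.15 0 52 0.087"
}}

```text
time: 0.93
position: [0.4252, 0.3671, 0.2222]
tool_rot: [0.566, 0.824, -0.0, 0.0]
ft_force: [-0.0, 0.0, -0.6]
grip_width: 0.0871
grip_force: 0.0
```

```bash
cat >>h.py <<'E'
from rig import get_obs
from scipy.spatial.transform import Rotation as Ro
np.set_printoptions(precision=4,suppress=True)
def go(xy,z,head):
    """shift in tool axes and spin needed to reach xy,z with tool y at heading head (deg)"""
    o=get_obs();R=Ro.from_quat(o['tool_rot']).as_matrix();p=np.array(o['position'])
    h=np.degrees(np.arctan2(R[1,1],R[0,1]))
    print('t',o['time'],'p',p,'yhead',round(h,2),'w',o['grip_width'],'shift',R.T@(np.r_[xy,z]-p),'spin',round((h-head+180)%360-180,2))
E
python3 -c "
from h import *
go((.5767,.2228),.08,1.2)"
```

```text
t 0.9333 p [0.4252 0.3671 0.2222] yhead 21.05 w 0.08710838703409521 shift [-0.189   0.0895  0.1424] spin 19.85
```

Emit:
{"fn": "servo_tool", "kwargs": {
  "moves": "-0.015 0.007 0.01 3 0.087; -0.045 0.02 0.03 6 0.087; -0.08 0.037 0.055 10 0.087; -0.115 0.055 0.08 14 0.087; -0.15 0.07 0.105 17 0.087; -0.175 0.082 0.125 19 0.087; -0.189 0.0895 0.137 19.8 0.087; -0.189 0.0895 0.1424 19.8 0.087; -0.189 0.0895 0.1424 19.8 0.087"
}}

```text
time: 1.68
position: [0.5746, 0.2248, 0.0778]
tool_rot: [0.698, 0.716, -0.002, -0.001]
ft_force: [-0.5, -0.4, -0.3]
grip_width: 0.0867
grip_force: 0.0
```

```bash
python3 -c "
from h import *
go((.5767,.2228),.007,1.2)
I=cams.camera('scene');cv2.imwrite('pics/a1.png',cv2.resize(I[120:300,180:400],None,fx=3.5,fy=3.3,interpolation=cv2.INTER_CUBIC))
o=get_obs();print(o['ft_force'],o['moment'])"
```

```text
t 1.6833 p [0.5746 0.2248 0.0778] yhead 1.45 w 0.08668566388384119 shift [-0.002   0.0024  0.0708] spin 0.25
[-0.1974  1.1279  0.862 ] [-0.0443  0.0652 -0.018 ]
```

View pics/a1.png

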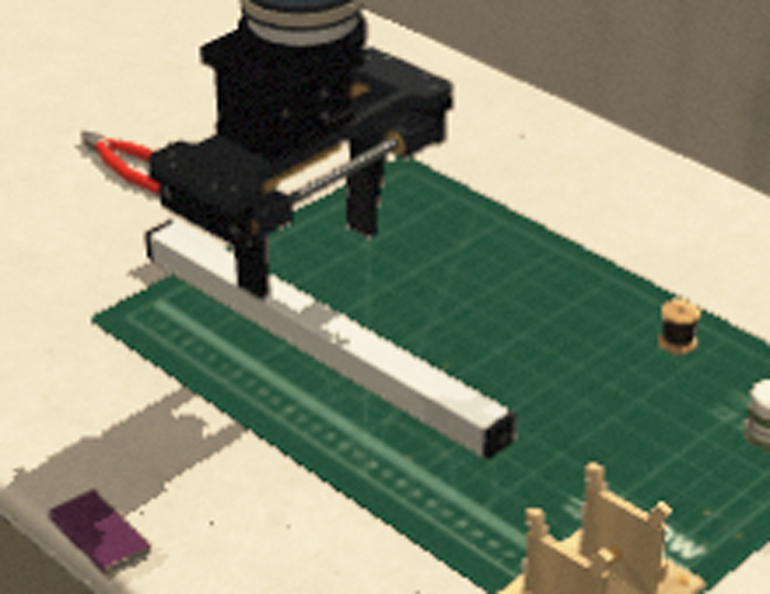

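The fingers straddle the bar near its middle, with one on each side at about (252,270) and (362,215). I descend and take a baseline reading there.

Emit:
{"fn": "servo_tool", "kwargs": {
  "moves": "-0.001 0.001 0.012 0.2 0.087; -0.002 0.002 0.03 0.2 0.087; -0.002 0.002 0.048 0.2 0.087; -0.002 0.002 0.06 0.2 0.087; -0.002 0.002 0.067 0.2 0.087; -0.002 0.002 0.07 0.2 0.087; -0.002 0.002 0.07 0.2 0.087"
}}

```text
time: 2.32
position: [0.577, 0.2247, 0.0099]
tool_rot: [0.698, 0.716, -0.0, -0.0]
ft_force: [0.5, 0.1, -0.1]
grip_width: 0.0869
grip_force: 0.0
```

```bash
cat >>h.py <<'E'
def ft(n=10):
    F=[];M=[];P=[]
    for i in range(n):
        cams.camera('top');o=get_obs();F.append(o['ft_force']);M.append(o['moment']);P.append(o['position'])
    F,M,P=map(np.array,(F,M,P));print('F',F.mean(0),'sd',F.std(0),'M',M.mean(0),'sd',M.std(0),'P',P.mean(0),P.std(0),'w',o['grip_width'])
E
python3 -c "
from h import *
ft(10)
go((.5767,.2228),.007,1.2)"
```

```text
F [ 0.0739 -0.0259 -0.0698] sd [0.321  0.4257 0.2795] M [-0.087   0.0361  0.0048] sd [0.0225 0.0292 0.037 ] P [0.578  0.2244 0.0108] [0.0002 0.0002 0.0002] w 0.08713416981826864
t 2.8167 p [0.5777 0.2242 0.0105] yhead 1.39 w 0.08713416981826864 shift [-0.0013 -0.0011  0.0035] spin 0.19
```

Emit:
{"fn": "servo_tool", "kwargs": {
  "moves": "-0.0013 -0.001 0.003 0.2 0.087; -0.0013 -0.001 0.0035 0.2 0.06; -0.0013 -0.001 0.0035 0.2 0.04; -0.0013 -0.001 0.0035 0.2 0.02; -0.0013 -0.001 0.0035 0.2 0.015; -0.0013 -0.001 0.0035 0.2 0.015; -0.0013 -0.001 0.0035 0.2 0.015; -0.0013 -0.001 0.0035 0.2 0.015; -0.0013 -0.001 0.0035 0.2 0.015; -0.0013 -0.001 0.0035 0.2 0.015",
  "grip_force": 55
}}

```text
time: 3.65
position: [0.5766, 0.2229, 0.0067]
tool_rot: [0.7, 0.714, 0.0, 0.0]
ft_force: [-0.9, 0.1, -0.6]
grip_width: 0.035
grip_force: 0.0
```

```bash
python3 -c "
from h import *
ft(5)
go((.5767,.2228),.007,1.2)"
```

```text
F [ 0.9889  0.0015 -0.4632] sd [0.7572 0.5022 0.7207] M [-0.0983 -0.0891 -0.0131] sd [0.0249 0.0742 0.0146] P [0.5769 0.2229 0.0067] [0.0002 0.     0.    ] w 0.024829664176376984
t 3.9 p [0.577  0.2229 0.0067] yhead 1.19 w 0.024829664176376984 shift [-0.0001 -0.0003 -0.0003] spin -0.01
```

Emit:
{"fn": "servo_tool", "kwargs": {
  "moves": "0 0 -0.001 0 0.015; 0 0 -0.003 0 0.015; 0 0 -0.005 0 0.015; 0 0 -0.007 0 0.015; 0 0 -0.008 0 0.015; 0 0 -0.008 0 0.015; 0 0 -0.008 0 0.015"
}}

```text
time: 4.48
position: [0.5764, 0.2229, 0.0147]
tool_rot: [0.7, 0.714, -0.0, -0.0]
ft_force: [0.4, -0.6, -5.0]
grip_width: 0.0242
grip_force: 55.0
```

```bash
python3 -c "
from h import *
ft(16)
I=cams.camera('scene');cv2.imwrite('pics/a2.png',cv2.resize(I[120:300,180:400],None,fx=3.5,fy=3.3,interpolation=cv2.INTER_CUBIC))
o=get_obs();print(o['time'],o['grip_force'])"
```

```text
F [-0.1255  0.1653 -4.1612] sd [0.4638 0.4768 0.5059] M [-0.3256  0.0331  0.0061] sd [0.0295 0.0233 0.0203] P [0.5765 0.2228 0.0146] [0.0001 0.     0.    ] w 0.024672717714929324
5.3333 54.97948885895312
```

View pics/a2.png

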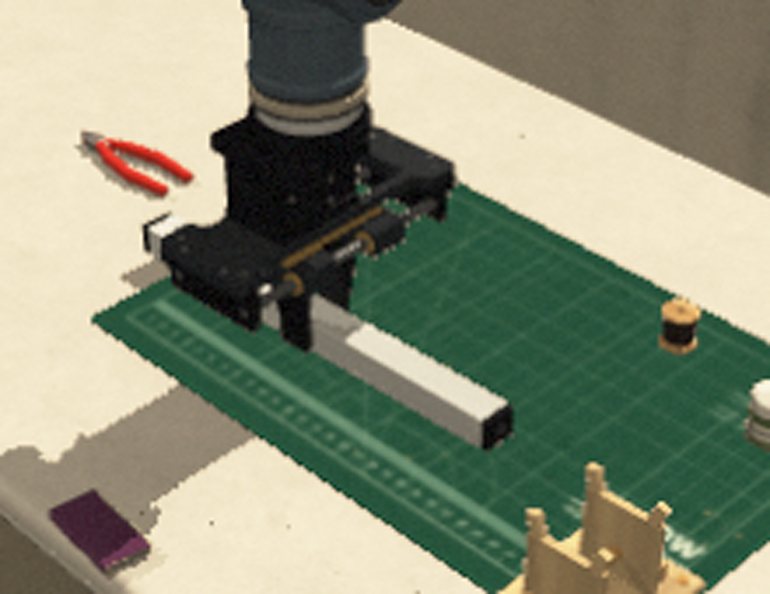

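The bar is clear of the mat and level: the far end at about (150,235) and the near end at (497,425) both rose. The change in Fz is -4.1 N and in Mx about -0.233 Nm, so the balance point is about 57 mm towards +y and the mass about 0.42 kg. I set it down and let go.

Emit:
{"fn": "servo_tool", "kwargs": {
  "moves": "0 0 0.002 0 0.015; 0 0 0.005 0 0.015; 0 0 0.007 0 0.015; 0 0 0.008 0 0.015; 0 0 0.008 0 0.015; 0 0 0.008 0 0.03; 0 0 0.008 0 0.04; 0 0 0.008 0 0.05; 0 0 0.008 0 0.05; 0 0 0.008 0 0.05"
}}

```text
time: 6.17
position: [0.5769, 0.223, 0.0069]
tool_rot: [0.7, 0.714, 0.0, 0.0]
ft_force: [1.1, -0.5, 0.5]
grip_width: 0.0467
grip_force: 0.0
```

```bash
python3 -c "
from h import *
ft(8)
go((.5767-.0011,.2228+.057),.007,1.2)"
```

```text
F [-0.132   0.0331 -0.0632] sd [0.4048 0.5854 0.3428] M [-0.0938  0.0515  0.0007] sd [0.0307 0.0346 0.0284] P [0.5766 0.2229 0.0067] [0.0001 0.     0.0001] w 0.049791176548268826
t 6.5667 p [0.5766 0.2229 0.0067] yhead 1.2 w 0.049791176548268826 shift [ 0.0569  0.0002 -0.0003] spin -0.0
```

Emit:
{"fn": "servo_tool", "kwargs": {
  "moves": "0.01 0 0 0 0.05; 0.028 0 0 0 0.05; 0.045 0 0 0 0.05; 0.055 0 0 0 0.05; 0.057 0 0 0 0.05; 0.057 0 0 0 0.04; 0.057 0 0 0 0.02; 0.057 0 0 0 0.015; 0.057 0 0 0 0.015; 0.057 0 0 0 0.015",
  "grip_force": 55
}}

```text
time: 7.4
position: [0.5755, 0.2791, 0.0067]
tool_rot: [0.7, 0.714, -0.0, -0.0]
ft_force: [0.6, -0.9, -1.4]
grip_width: 0.0248
grip_force: 48.6
```

Emit:
{"fn": "servo_tool", "kwargs": {
  "moves": "0 0 0 0 0.015; 0 0 0 0 0.015; 0 0 -0.001 0 0.015; 0 0 -0.003 0 0.015; 0 0 -0.006 0 0.015; 0 0 -0.01 0 0.015; 0 0 -0.013 0 0.015; 0 0 -0.015 0 0.015; 0 0 -0.015 0 0.015; 0 0 -0.015 0 0.015"
}}

```text
time: 8.23
position: [0.5755, 0.2799, 0.0219]
tool_rot: [0.7, 0.714, 0.0, 0.0]
ft_force: [0.6, -0.9, -3.9]
grip_width: 0.0247
grip_force: 55.0
```

```bash
python3 -c "
from h import *
ft(16)
go((.512,-.063),.14,-88.7)
print(get_obs()['grip_force'])"
```

```text
F [ 0.0009  0.0929 -4.1264] sd [0.3557 0.5172 0.4216] M [-0.1038  0.0427  0.0088] sd [0.0229 0.0258 0.0227] P [0.5753 0.2798 0.0216] [0.0001 0.     0.0001] w 0.024325228601057496
t 9.0333 p [0.5754 0.2799 0.0216] yhead 1.2 w 0.024325228601057496 shift [-0.3415 -0.0705 -0.1184] spin 89.9
54.9984124826733
```

The residual moment puts the balance point within about 3 mm of the grasp. I lift further, then carry the bar level.

Emit:
{"fn": "servo_tool", "kwargs": {
  "moves": "0 0 -0.003 0 0.015; 0 0 -0.01 0 0.015; 0 0 -0.023 0 0.015; 0 0 -0.04 0 0.015; 0 0 -0.06 0 0.015; 0 0 -0.08 0 0.015; 0 0 -0.098 0 0.015; 0 0 -0.11 0 0.015; 0 0 -0.117 0 0.015; 0 0 -0.118 0 0.015"
}}

```text
time: 9.87
position: [0.5764, 0.2802, 0.142]
tool_rot: [0.7, 0.714, 0.002, 0.001]
ft_force: [-0.2, -0.0, -3.8]
grip_width: 0.0246
grip_force: 55.0
```

Emit:
{"fn": "servo_tool", "kwargs": {
  "moves": "-0.004 -0.001 0 1 0.015; -0.013 -0.003 0 3 0.015; -0.028 -0.006 0 7 0.015; -0.045 -0.01 0 12 0.015; -0.065 -0.014 0 17 0.015; -0.086 -0.018 0 22 0.015; -0.107 -0.022 0 27 0.015; -0.128 -0.027 0 32 0.015; -0.149 -0.031 0 37 0.015; -0.17 -0.035 0 42 0.015"
}}

```text
time: 10.7
position: [0.5422, 0.1074, 0.1384]
tool_rot: [0.911, 0.413, -0.002, -0.001]
ft_force: [-0.5, 0.3, -4.7]
grip_width: 0.0248
grip_force: 55.0
```

```bash
python3 -c "
from h import *
go((.512,-.063),.14,-88.7)"
```

```text
t 10.7 p [0.5422 0.1074 0.1384] yhead -41.16 w 0.02483845538467677 shift [-0.1482  0.0894 -0.0015] spin 47.54
```

Emit:
{"fn": "servo_tool", "kwargs": {
  "moves": "-0.017 0.011 0 5 0.015; -0.034 0.021 0 10 0.015; -0.051 0.031 0 15 0.015; -0.068 0.041 0 20 0.015; -0.085 0.051 0 25 0.015; -0.102 0.061 0 31 0.015; -0.118 0.071 0 36 0.015; -0.131 0.08 0 41 0.015; -0.141 0.086 0 45 0.015; -0.147 0.089 0 47 0.015"
}}

```text
time: 11.53
position: [0.514, -0.0621, 0.1387]
tool_rot: [1.0, 0.016, -0.001, -0.0]
ft_force: [-0.1, -0.2, -4.4]
grip_width: 0.0246
grip_force: 55.0
```

Emit:
{"fn": "servo_tool", "kwargs": {
  "moves": "0 0 0 0.3 0.015; 0 0 0 0.3 0.015; 0 0 0 0.3 0.015"
}}

```text
time: 11.78
position: [0.5148, -0.0597, 0.1393]
tool_rot: [1.0, 0.017, -0.001, -0.0]
ft_force: [-0.3, -0.4, -4.7]
grip_width: 0.0245
grip_force: 55.0
```

```bash
python3 -c "
from h import *
I=cams.camera('scene');T=cams.camera('top')
go((.512,-.063),.0765,-88.7)
a=cv2.resize(I[170:350,230:430],None,fx=2.9,fy=3.3,interpolation=cv2.INTER_CUBIC);a=cv2.resize(I[180:340,240:430],(475,400),interpolation=cv2.INTER_CUBIC)
b=cv2.resize(T[140:300,310:440],(325,400),interpolation=cv2.INTER_CUBIC)
cv2.imwrite('pics/a3.png',np.hstack([a,b]))"
```

```text
t 11.8833 p [ 0.5151 -0.0595  0.1395] yhead -88.03 w 0.024728047909639214 shift [-0.0032  0.0034  0.063 ] spin 0.67
```

View pics/a3.png

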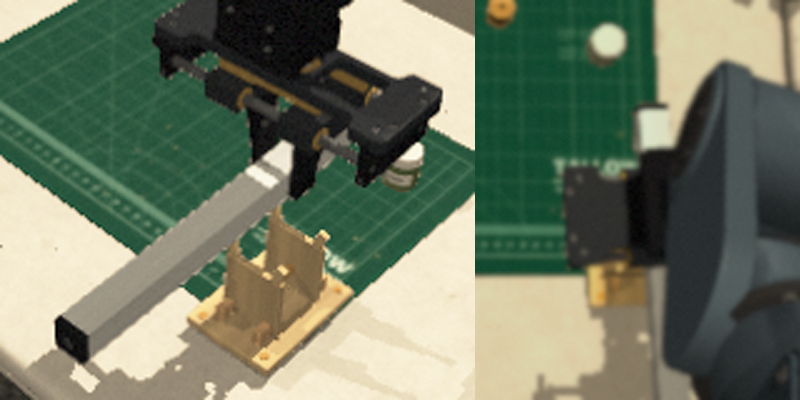

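The bar is held level over the stand. Its near end is at about (70,340) in the left panel, with the pot clear beneath the far side. I correct by 3–4 mm and descend to just above the notches.

Emit:
{"fn": "servo_tool", "kwargs": {
  "moves": "-0.002 0.002 0.002 0.3 0.015; -0.004 0.0035 0.008 0.6 0.015; -0.004 0.0035 0.017 0.6 0.015; -0.004 0.0035 0.026 0.6 0.015; -0.004 0.0035 0.034 0.6 0.015; -0.004 0.0035 0.039 0.6 0.015; -0.004 0.0035 0.041 0.6 0.015; -0.004 0.0035 0.041 0.6 0.015; -0.004 0.0035 0.041 0.6 0.015; -0.004 0.0035 0.041 0.6 0.015"
}}

```text
time: 12.72
position: [0.5117, -0.064, 0.0989]
tool_rot: [1.0, 0.011, 0.0, 0.0]
ft_force: [0.1, 0.3, -4.7]
grip_width: 0.0247
grip_force: 55.0
```

```bash
python3 -c "
from h import *
I=cams.camera('scene')
go((.511,-.063),.0765,-88.7)
cv2.imwrite('pics/a4.png',cv2.resize(I[210:320,290:400],(600,600),interpolation=cv2.INTER_CUBIC))
ft(6)"
```

```text
t 12.7667 p [ 0.5118 -0.064   0.099 ] yhead -88.7 w 0.024689669477005627 shift [-0.0008 -0.0011  0.0225] spin -0.0
F [-0.0797 -0.0475 -4.2084] sd [0.3654 0.2085 0.457 ] M [-0.0627  0.1785 -0.0122] sd [0.0127 0.0082 0.0175] P [ 0.5116 -0.064   0.099 ] [0.0001 0.     0.0001] w 0.024453836848995606
```

View pics/a4.png

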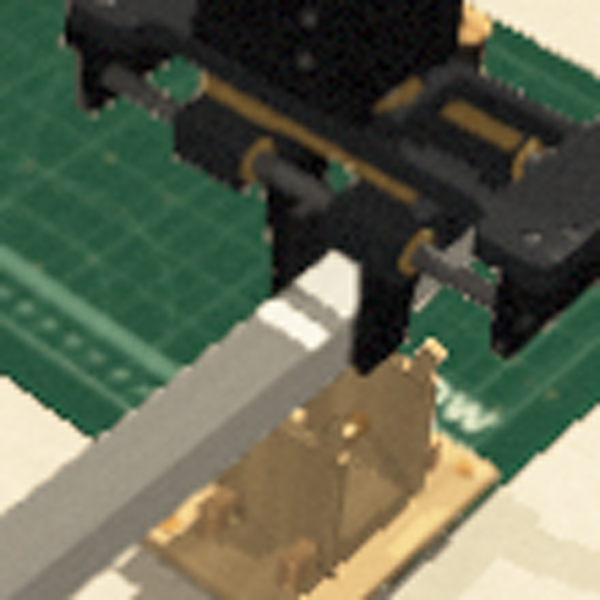

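The bar is above the notches and lined up. The moment reading has changed since the turn, so I check numerically that the bar hasn't slid or tilted in the grip. I do this by locating its dark end plug.

```bash
python3 - <<'E'
from h import *
I=cams.camera('scene');g=cv2.cvtColor(I,cv2.COLOR_BGR2GRAY)
m=cams.camera_model('scene');K=np.array([[m['fx'],0,m['cx']],[0,m['fy'],m['cy']],[0,0,1]])
o=get_obs();p=np.array(o['position']);a=np.radians(1.3);ax=np.array([np.cos(a),np.sin(a),0]);ay=np.array([-ax[1],ax[0],0])
c=p+[0,0,-.0067+.0155]   # bar centre height above tcp at grasp
e=c-ax*.217
Q=[e+ay*s*.0125+np.array([0,0,t*.0125]) for s,t in((1,1),(-1,1),(-1,-1),(1,-1))]
px=cv2.projectPoints(np.array(Q),cv2.Rodrigues(m['R'])[0],m['t'],K,m['dist'])[0][:,0];print('predicted',px)
x0,y0=px.min(0).astype(int)-25;x1,y1=px.max(0).astype(int)+25
M=np.zeros_like(g);M[y0:y1,x0:x1]=(g[y0:y1,x0:x1]<40)*255
n,l,s,cc=cv2.connectedComponentsWithStats(M)
for i in range(1,n):
    if s[i,4]>15: print('blob',s[i],cc[i])
print('centre pred',px.mean(0)); 
for d in(.01,.03): print(d,cv2.projectPoints((e+ax*d)[None],cv2.Rodrigues(m['R'])[0],m['t'],K,m['dist'])[0].ravel())
E
```

```text
predicted [[261.5449 326.1838]
 [272.6877 334.7413]
 [273.0279 344.5422]
 [262.1004 336.0232]]
blob [262 326  13  17 128] [268.0469 333.9219]
centre pred [267.3402 335.3726]
0.01 [271.72   331.8552]
0.03 [280.4031 324.8841]
```

The plug blob is within about 1.5 px of the prediction, so the bar hasn't slid or tilted and the moment change is sensor bias. I lower it to the notch floors.

Emit:
{"fn": "servo_tool", "kwargs": {
  "moves": "0 -0.001 0.003 0 0.015; 0 -0.001 0.008 0 0.015; 0 -0.001 0.013 0 0.015; 0 -0.001 0.017 0 0.015; 0 -0.001 0.019 0 0.015; 0 -0.001 0.02 0 0.015; 0 -0.001 0.02 0 0.015; 0 -0.001 0.02 0 0.015"
}}

```text
time: 13.78
position: [0.5114, -0.0629, 0.0786]
tool_rot: [1.0, 0.011, -0.0, 0.0]
ft_force: [-0.4, -0.3, -3.7]
grip_width: 0.0245
grip_force: 55.0
```

```bash
python3 -c "
from h import *
ft(5)
go((.511,-.063),.0767,-88.7)"
```

```text
F [-0.2569 -0.1723 -4.2378] sd [0.6776 0.5278 0.6346] M [-0.042   0.1657  0.021 ] sd [0.0171 0.0373 0.0082] P [ 0.5115 -0.063   0.0788] [0.     0.     0.0001] w 0.024696858899594967
t 14.0333 p [ 0.5115 -0.0629  0.0789] yhead -88.7 w 0.024696858899594967 shift [-0.0005  0.      0.0022] spin -0.0
```

Emit:
{"fn": "servo_tool", "kwargs": {
  "moves": "0 0 0.0007 0 0.015; 0 0 0.0014 0 0.015; 0 0 0.002 0 0.015; 0 0 0.002 0 0.015; 0 0 0.002 0 0.015"
}}

```text
time: 14.45
position: [0.5113, -0.0629, 0.0767]
tool_rot: [1.0, 0.011, -0.0, -0.0]
ft_force: [0.4, -0.5, -3.9]
grip_width: 0.0246
grip_force: 55.0
```

```bash
python3 -c "
from h import *
ft(8)"
```

```text
F [-0.7019  0.3486 -2.8337] sd [0.5765 0.3681 0.4865] M [-0.0509  0.2107  0.009 ] sd [0.0131 0.0304 0.0327] P [ 0.5113 -0.0629  0.0767] [0. 0. 0.] w 0.024692072627926574
```

Contact has begun: the load dropped from 4.2 to 2.8 N. I go down 0.7 mm more.

Emit:
{"fn": "servo_tool", "kwargs": {
  "moves": "0 0 0.0004 0 0.015; 0 0 0.0007 0 0.015; 0 0 0.0007 0 0.015; 0 0 0.0007 0 0.015"
}}

```text
time: 15.18
position: [0.5114, -0.0629, 0.0767]
tool_rot: [1.0, 0.011, 0.0, 0.0]
ft_force: [-2.7, 0.8, 5.4]
grip_width: 0.0247
grip_force: 55.0
```

```bash
python3 -c "
from h import *
ft(8)"
```

```text
F [-1.616   0.3116  5.436 ] sd [0.5136 0.385  0.5248] M [ 0.0289  0.4846 -0.001 ] sd [0.0218 0.0229 0.027 ] P [ 0.5114 -0.0629  0.0767] [0. 0. 0.] w 0.024404104286223055
```

The bar is seated, touching the near plate first. I ease off slightly and soften the grip to let it settle, then open slowly.

Emit:
{"fn": "servo_tool", "kwargs": {
  "moves": "0 0 -0.0004 0 0.015; 0 0 -0.0004 0 0.015; 0 0 -0.0004 0 0.015; 0 0 -0.0004 0 0.015; 0 0 -0.0004 0 0.015",
  "grip_force": 4
}}

```text
time: 16.0
position: [0.5114, -0.0629, 0.0766]
tool_rot: [1.0, 0.011, 0.0, 0.0]
ft_force: [-2.4, 0.4, 6.4]
grip_width: 0.0248
grip_force: 4.0
```

Emit:
{"fn": "servo_tool", "kwargs": {
  "moves": "0 0 0 0 0.026; 0 0 0 0 0.027; 0 0 0 0 0.028; 0 0 0 0 0.029; 0 0 0 0 0.03; 0 0 0 0 0.03; 0 0 0 0 0.03; 0 0 0 0 0.03; 0 0 0 0 0.03; 0 0 0 0 0.03"
}}

```text
time: 16.83
position: [0.5113, -0.0629, 0.0764]
tool_rot: [1.0, 0.011, 0.0, 0.0]
ft_force: [-1.1, 1.0, -0.1]
grip_width: 0.03
grip_force: 0.0
```

```bash
cat >plug.py <<'E'
from h import *
g=cv2.cvtColor(cams.camera('scene'),cv2.COLOR_BGR2GRAY)
M=np.zeros_like(g);M[300:390,235:300]=(g[300:390,235:300]<40)*255
n,l,s,cc=cv2.connectedComponentsWithStats(M)
for i in range(1,n):
    if s[i,4]>15: print('blob',s[i],cc[i])
E
python3 plug.py; python3 -c "
from h import *
ft(6)"; python3 plug.py
```

```text
blob [262 334  12  17 123] [267.8049 341.8862]
F [-0.1069  0.3287  0.4351] sd [0.4385 0.2495 0.4849] M [-0.0643  0.1629 -0.0084] sd [0.0269 0.0244 0.0286] P [ 0.5113 -0.0629  0.0764] [0. 0. 0.] w 0.03023620872611462
blob [262 334  12  17 123] [267.8049 341.8862]
```

The bar rests by itself and the plug is steady at the level height. The unloaded My of 0.163 confirms the sensor bias. I open wide, rise and look.

Emit:
{"fn": "servo_tool", "kwargs": {
  "moves": "0 0 0 0 0.04; 0 0 0 0 0.05; 0 0 0 0 0.055; 0 0 0 0 0.055; 0 0 -0.004 0 0.055; 0 0 -0.015 0 0.055; 0 0 -0.03 0 0.055; 0 0 -0.05 0 0.055; 0 0 -0.07 0 0.055; 0 0 -0.09 0 0.055"
}}

```text
time: 18.07
position: [0.5111, -0.0628, 0.1674]
tool_rot: [1.0, 0.011, -0.0, -0.0]
ft_force: [-0.4, -0.6, -0.1]
grip_width: 0.0553
grip_force: 0.0
```

Emit:
{"fn": "servo_tool", "kwargs": {
  "moves": "0 0 -0.03 0 0.055; 0 0 -0.06 0 0.055; 0 0 -0.08 0 0.055; 0 0 -0.09 0 0.055; 0 0 -0.09 0 0.055; 0 0 -0.09 0 0.055"
}}

```text
time: 18.57
position: [0.5109, -0.0628, 0.2561]
tool_rot: [1.0, 0.011, -0.0, -0.0]
ft_force: [-0.9, 0.3, -0.7]
grip_width: 0.0546
grip_force: 0.0
```

```bash
python3 plug.py; python3 -c "
from h import *
I=cams.camera('scene');cv2.imwrite('pics/a5.png',cv2.resize(I[140:370,190:450],(780,600),interpolation=cv2.INTER_CUBIC));print(get_obs()['time'],get_obs()['position'])"; python3 plug.py
```

```text
blob [262 334  12  17 121] [267.9256 342.0083]
18.6667 [ 0.5101 -0.0625  0.2547]
blob [262 334  12  17 120] [267.9083 342.0083]
```

View pics/a5.png

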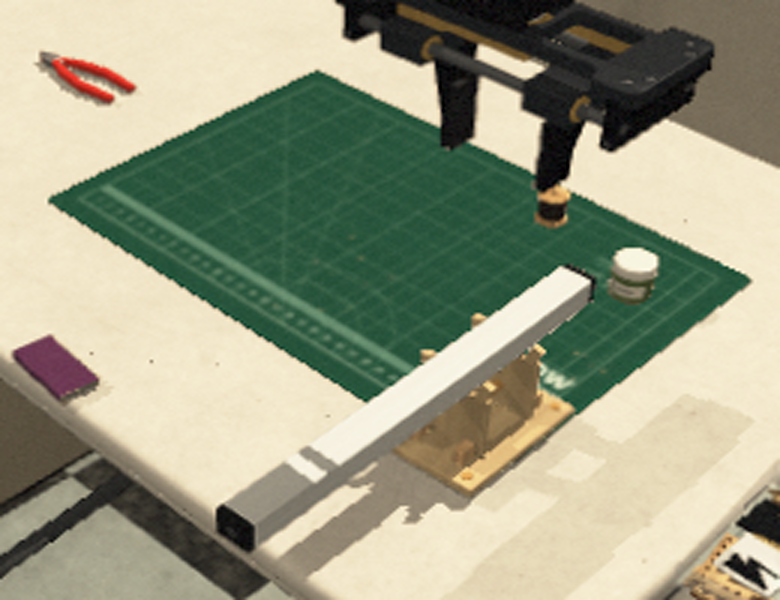

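The bar lies level in both notches, from (235,525) to (580,283), and is steady. The gripper is clear of it, and the spool, pot, sanding block and cutters are where they were.

```bash
python3 -c "
from rig import job
print(job.hand_in())"
```

```text
the job is handed in; nothing more can be done
None
```

The bar lies level by itself in the stand's two notches, gripped at its balance point, about 57 mm from the middle as felt in the trial lift; the other things were left alone, and I handed the job in at about 19 s of the 58 s allowed.

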